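# Clamp a double-bass bridge on the carving board

## Task

Clamp down the double-bass bridge that lies on the carving board: with one fingertip push the clamp's swing arm round until its round foot stands wholly over the round cork pad on the bridge, then push on a spoke of the three-spoked star wheel to turn it clockwise (seen from above) until it is tight against its stop. Only push: lift nothing, and leave the bridge and the loose tools lying where they are.

Things in the scene. Friction and masses are not known exactly. Their poses are not given: they have to be found in the camera images.
- board: fixed dark wooden carving board, 285 x 250 x 18 mm, on the bench. Its origin is on the bench top under the axis of the upright clamp post; the board reaches from 230 mm to the -x side of the post (towards the robot) to 55 mm to its +x side, and 125 mm to either side in y. The post (24 mm thick) carries the swing arm and, above it, the star wheel, both turning about the post's vertical axis.
- swing_arm (a joint): turn of the swing arm about the post, rad. 0: the arm points along the board's -x axis; it grows clockwise seen from above (towards the board's +y side); range -1.6 to 1.6. Starts on the +y side, between 0.75 and 1.4. No stop at the cork pad; it turns with light friction (0.08 N m) and stays where it is left.
- foot (a point): centre of the underside of the arm's round rubber foot (24 mm across), 120 mm from the post axis. While the wheel is loose it hovers about 2 to 3 mm above the cork pad's height.
- bar_end (a point): free end of the swing arm, 165 mm from the post axis, at mid-height of the bar. The bar is bright steel, 22 mm wide and 16 mm high, straight from the post through the foot to this end; its underside is 55 mm and its top 71 mm above the bench with the wheel loose (up to 4 mm lower when tight).
- collar: steel collar on the post under the swing arm; it carries the arm, and sinks with it by 4 mm in all as the star wheel is turned from 0 to 2.2. Its origin is on the bench top under the post axis.
- star_wheel (a joint): turn of the star wheel, rad; grows clockwise seen from above, which tightens. Starts between 0 and 1.0; solid stop at 2.2 (tight). Friction 0.08 N m; it stays where it is left. Under the foot over the cork, the clamp begins to bear at about 1.9.
- hub (a point): centre of the star wheel on the post axis, at the height of its spokes, 105 mm above the bench. Hub 36 mm across, from 92 to 118 mm high.
- spoke_ball (a point): centre of the black ball (22 mm across) at the end of one of the three equal spokes, 65 mm from the axis; the other two are at 120 degrees either side. Spokes are level steel rods 12 mm thick, 105 mm above the bench. This one points along the board's -x axis at joint value 0.
- bridge: loose double-bass bridge of pale maple lying flat on the board, about 170 mm long, 156 mm wide over the feet, 20 mm thick, 0.3 kg; crown towards the robot, two feet towards the post. Origin on its underside, below the centre of the cork pad; its top face is 38 mm above the bench.
- cork (a point): centre of the top of the round cork pad (48 mm across, 4 mm thick) stuck on the bridge, 42 mm above the bench; it lies about 122 mm from the post axis, up to 30 mm to either side of the board's x axis.
- glue: loose glue bottle, 54 mm across, 130 mm high, origin at the centre of its underside: leave alone.
- plane: loose small brass block plane, 110 x 36 x 45 mm, origin under its middle: leave alone.
- screwdriver: loose screwdriver lying on the bench: leave alone.
Things that resemble listed ones, but are neither listed nor needed, are in the scene too. Of the things like the bridge, leave any that is turquoise or yellow; of the rest the larger one is meant.

How it is judged:
By the outcome, as a careful person would: the job done as asked, in the order asked, and still so for the second after the job is handed in, with the robot touching nothing.
It also fails if it takes over 54 s, if anything falls off the work surface, if the arm or the gripper's body presses on something with over 40 N, if the wrist force passes 120 N, or if a joint passes its speed limit or range.

## Robot

A 7-joint arm with a two-finger parallel gripper is mounted at the origin on the work surface. World frame = base frame: x ahead of the robot, y to its left, z up, the work surface at z = 0. Lengths are in m, angles in rad, forces in N, time in s.
With the tool pointing down it reaches from about 0.425 to 0.825 m from the base axis. Payload 3.6 kg.
Tool frame: the origin (TCP) lies on the centre line of the jaws, within the pads' length; the fingertips stand bot.tcp_to_tips ahead of it and the grasp point (between the pads) lies 2 mm behind it (bot.tcp_to_tips is the distance from the TCP to the fingertips, in m); z points along the fingers, y is the direction in which the jaws open and shut (so a half turn about z gives the same grasp; the last joint's range is limited). The gripper opens to 85 mm and grips with 20 to 120 N. Pads are 22 mm wide; open, the fingers measure 114 mm over their backs; the gripper's body (76 mm by 85 mm) begins 54 mm behind the grasp point. The pads swing forward as they close: fully open they stand 13 mm farther back than shut.
Start: joints at [-1.302, 0.615, -0.013, 1.423, 0.008, 1.103, -0.04], TCP at [0.189, 0.622, 0.248] pointing down, gripper open.
Joint ranges: [-3.12, 3.12], [-0.3, 2.06], [-1.34, 1.32], [0.26, 2.42], [-1.36, 4.5], [0.01, 1.98], [-2.84, 2.84]. Speed limits (rad/s): [2.79, 2.79, 3.14, 3.14, 3.14, 3.14, 3.14].

## Interface

Orientations are given as [roll, pitch, yaw] about the fixed x, y, z axes, in that order (R = Rz(yaw) Ry(pitch) Rx(roll)).
In Python, from bench import bot gives the robot as it stands.
- The arm moves only by the tool move_arm, never from a script. Its argument "motion" is text: rows parted by semicolons, each of 4 numbers parted by spaces: the shift along the tool's x, y, z in m, then the turn about the tool's z in rad. In form: tx ty tz turn; .... A call has exactly 5 rows; each row is the pose to reach, as a shift and turn from the pose measured when the call began, along the tool's axes at that moment; what a row does not reach only later rows make up. A row lasts 1/8 s, in which the tool goes at most 62.5 mm and 10.7 degrees, less where a joint would pass 70% of its speed; a pose out of reach is approached as far as the arm can. A call with a gripper value outside its range is refused whole. "hand" is the opening in per cent of the stroke, from 0 (shut) to 100 (fully open), set as the call begins (left out, the last holds). The fingers move at their own pace and stop on an object; the grip force is fixed at half the most. Time passes only in rows, so rows that repeat a pose let the fingers close, or fill a call up. It gives the time, the measured TCP pose, the force and the opening at its end, in the units of the state.
- bot.get_obs(): the state, without advancing time (a new reading comes with each control period).
- bot.get_image(name): name is "scene" or "top" or "wrist"; returns a dict with "frame" (420x560x3 uint8, red, green, blue), "K" (3x3 intrinsics, pixels), "R" (3x3) and "t" (3): a world point X has camera coordinates R X + t. Camera axes: x right, y down, z forward; pixel columns grow to the right and rows downward; lengths in m; the calibration is good to about 2 mm. The wrist camera is an equidistant fisheye: a pixel r from the principal point sees the ray r / f radians off the axis. A picture is of the moment at which its call begins. There is no depth.
- bot.hand_in(): hands the job in, once; it reports no verdict.
The state is a dict: "time_s": time; "joint_positions": joint angles; "joint_velocities": joint speeds; "joint_efforts": joint torques, N m; "position": TCP position; "tool_rot": TCP orientation; "ft_force": force on the tool from outside, world axes, zero at the start; "torque": the same for the moment, N m; "width": opening from 0.0 (shut) to 1.0 (fully open).
Only numpy, scipy, OpenCV 4.12 (cv2) and the standard library are available. Lean on these libraries where they do the work, as an engineer would, in place of code of your own. Each camera call takes 0.05 s, during which the arm holds its last target. There are 200 camera calls.

## Working session

There is one attempt and no reset: what is moved stays moved. The work goes in short steps, Python scripts to look and compute and a tool call to move; the robot and the scene stay as the last step left them, time stands still between calls to the robot, and variables do not carry over. Pictures are saved under pics/ and viewed, about 8 in all and at most 12, crops included, and the job is handed in when it is done.

Besides the shell and the picture viewer there is one more tool, called after "Call:" in YAML: its name, and indented under it one key for each argument. move_arm: Moves the arm, as the interface text tells. Its arguments: {"type":"object","properties":{"motion":{"type":"string"},"hand":{"type":"number"}},"required":["motion"]}

```bash
mkdir -p pics; python3 - <<'E'
from bench import bot
import cv2
o=bot.get_obs();print({k:o[k] for k in('time_s','position','tool_rot','ft_force','width')},bot.tcp_to_tips)
for n in('scene','top'):
    d=bot.get_image(n);cv2.imwrite(f'pics/{n}0.png',d['frame'][:,:,::-1])
    print(n,d['K'],d['R'],d['t'])
E
```

```text
{'time_s': 0.0, 'position': array([0.18867412, 0.62124534, 0.2471003 ]), 'tool_rot': array([-3.13897778e+00,  8.17300720e-05,  2.84684439e+00]), 'ft_force': array([-0.13277051,  0.60311446, -0.1699593 ]), 'width': 1.0042062434180417} 0.017
scene [[437.91934373   0.         281.00615042]
 [  0.         437.91934373 206.21173868]
 [  0.           0.           1.        ]] [[-0.29727028  0.95460996  0.01871374]
 [ 0.58934518  0.19887499 -0.78302044]
 [-0.7512008  -0.22173985 -0.6217144 ]] [ 0.16299435 -0.23837326  1.61836586]
top [[435.69940152   0.         281.20129704]
 [  0.         435.69940152 211.71719806]
 [  0.           0.           1.        ]] [[ 0.02137099 -0.99972581 -0.00957041]
 [-0.99218306 -0.02003061 -0.12317281]
 [ 0.12294733  0.01212792 -0.99233909]] [-0.00364373  0.56771112  1.32320687]
```

View pics/scene0.png

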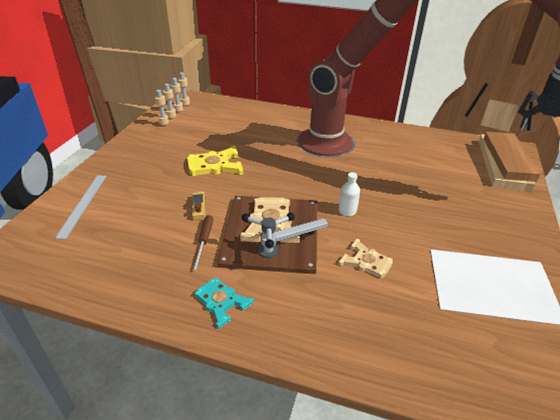

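View pics/top0.png

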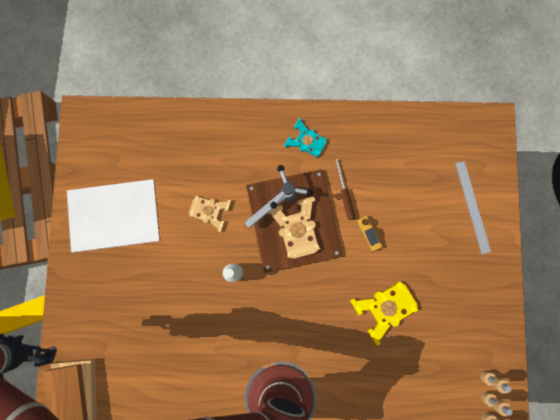

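Scene shows the board mid-bench; in top the hub is near (288,188), the bar end near (248,225), the cork near (298,230), and the glue bottle near (233,272). I'll enlarge the board.

```bash
python3 - <<'E'
import cv2
f=cv2.imread('pics/top0.png')[155:285,215:375]
cv2.imwrite('pics/topc.png',cv2.resize(f,None,fx=4.6,fy=4.6,interpolation=cv2.INTER_CUBIC))
E
```

```text
(no output)
```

View pics/topc.png

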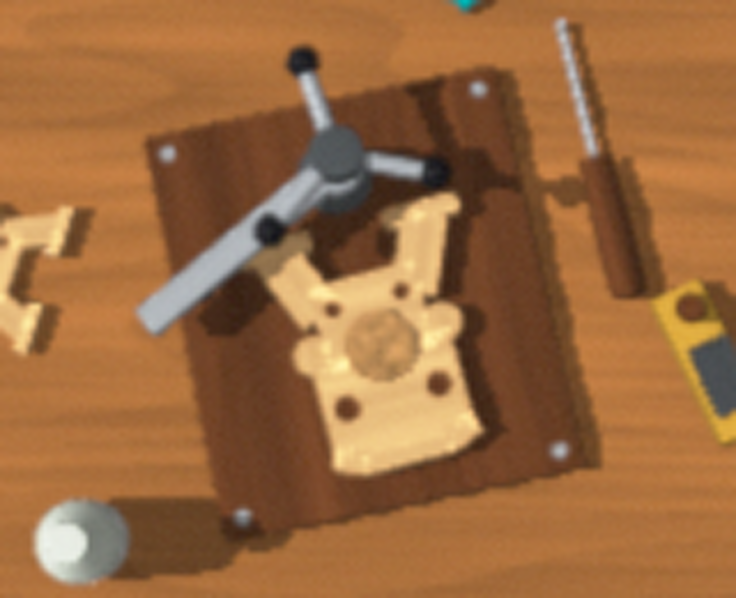

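In the crop: balls at (303,60), (436,172) and (268,230), hub (335,152), bar end (152,320), cork (381,343), glue bottle bottom-left at (82,540), screws at (167,154), (479,89), (243,518), (560,451).

```bash
cat > h.py <<'E'
import numpy as np
def ray(d,uv,z):
    K,R,t=d['K'],d['R'],d['t'];C=-R.T@t
    v=R.T@np.linalg.solve(K,[*uv,1]);return C+v*(z-C[2])/v[2]
E
python3 - <<'E'
from bench import bot
from h import *
d=bot.get_image('top')
P={}
for n,u,v,z in [('b1',303,60,.105),('b2',436,172,.105),('b3',268,230,.105),('hubtop',335,147,.118),('barend',152,320,.071),('cork',381,343,.042),('s1',167,154,.018),('s2',479,89,.018),('s3',243,518,.018),('s4',560,451,.018),('glue',82,540,.11),('footL',75,220,.02)]:
    P[n]=ray(d,((u+.5)/4.6-.5+215,(v+.5)/4.6-.5+155),z);print(n,P[n].round(4))
h=(P['b1']+P['b2']+P['b3'])/3;print('hub',h)
mx=((P['s1']+P['s2'])-(P['s3']+P['s4']))[:2];yaw=np.arctan2(mx[1],mx[0]);print('board yaw',yaw)
for k in('b1','b2','b3','barend','cork'):
    e=(P[k]-h)[:2];a=np.arctan2(e[1],e[0])
    print(k,np.hypot(*e),'joint',(-(a-yaw-np.pi)+np.pi)%(2*np.pi)-np.pi)
E
```

```text
b1 [0.6918 0.0123 0.105 ]
b2 [ 0.6197 -0.0752  0.105 ]
b3 [0.5797 0.0324 0.105 ]
hubtop [ 0.6324 -0.0096  0.118 ]
barend [0.5232 0.1084 0.071 ]
cork [ 0.5136 -0.0432  0.042 ]
s1 [0.6436 0.1063 0.018 ]
s2 [ 0.6935 -0.1087  0.018 ]
s3 [0.3951 0.0474 0.018 ]
s4 [ 0.4447 -0.1662  0.018 ]
glue [0.3796 0.1448 0.11  ]
footL [0.5959 0.1681 0.02  ]
hub [ 0.63042034 -0.01014396  0.105     ]
board yaw 0.2299160454348162
b1 0.06539691901410415 joint 3.0211185900910307
b2 0.06590085806202577 joint -1.1774763662133303
b3 0.06620696316249006 joint 0.9283942372078888
barend 0.15984937480897418 joint 1.0654070184796884
cork 0.12143324150760548 joint -0.045462309227071174
```

```bash
cat >> h.py <<'E'
from scipy.spatial.transform import Rotation as Ro
HUB=np.array([.630,-.010]); BY=.230
def rows(o,tg):
    "tg: list of (x,y,z,yaw) -> tool-frame rows"
    R=Ro.from_euler('xyz',o['tool_rot']).as_matrix();y0=o['tool_rot'][2]
    for t in tg:
        s=R.T@(np.array(t[:3])-o['position']);w=-((t[3]-y0+np.pi)%(2*np.pi)-np.pi)
        print('%.3f %.3f %.3f %.2f;'%(*s,w),end=' ')
    print()
def arc(j,r,off,z):
    "tool beside a bar at joint angle j, at radius r, offset off to the CCW(+)/CW(-) side"
    a=BY+np.pi-j;u=np.array([np.cos(a),np.sin(a)]);n=np.array([-u[1],u[0]])
    return (*(HUB+r*u+off*n),z,a)
E
python3 - <<'E'
from bench import bot
from h import *
o=bot.get_obs();t=np.array(arc(1.065,.14,-.042,.2));print(t)
s=np.array([*o['position'],o['tool_rot'][2]])
rows(o,[s+(t-s)*k/12 for k in range(1,13)])
E
```

```text
[0.56716958 0.12197097 0.2        2.30659265]
-0.042 -0.031 0.004 0.05; -0.085 -0.061 0.008 0.09; -0.127 -0.092 0.012 0.14; -0.169 -0.123 0.016 0.18; -0.211 -0.153 0.020 0.23; -0.254 -0.184 0.024 0.27; -0.296 -0.215 0.028 0.32; -0.338 -0.245 0.032 0.36; -0.380 -0.276 0.036 0.41; -0.423 -0.307 0.040 0.45; -0.465 -0.337 0.044 0.50; -0.507 -0.368 0.048 0.54;
```

Call:
move_arm:
  motion: "-0.042 -0.031 0.004 0.05; -0.085 -0.061 0.008 0.09; -0.127 -0.092 0.012 0.14; -0.169 -0.123 0.016 0.18; -0.211 -0.153 0.02 0.23"
  hand: 0

```text
time_s: 0.78
position: [0.3469, 0.4121, 0.2275]
tool_rot: [-3.139, 0.001, 2.615]
ft_force: [0.9, 0.8, 0.3]
width: 0.0
```

```bash
python3 - <<'E'
from bench import bot
from h import *
o=bot.get_obs();print(o['position'],o['tool_rot'],o['joint_positions'])
t=np.array(arc(1.065,.14,-.042,.2));s=np.array([*o['position'],o['tool_rot'][2]])
rows(o,[s+(t-s)*k/8 for k in range(1,9)])
E
```

```text
[0.34692844 0.41213183 0.22748305] [-3.13946864e+00  5.62237205e-04  2.61533295e+00] [-0.95085324  0.46559099  0.05730098  1.77582801 -0.03164935  0.90309704
  0.16454754]
-0.042 -0.018 0.003 0.04; -0.084 -0.035 0.007 0.08; -0.126 -0.053 0.010 0.12; -0.168 -0.070 0.014 0.15; -0.210 -0.088 0.017 0.19; -0.252 -0.105 0.021 0.23; -0.294 -0.123 0.024 0.27; -0.336 -0.140 0.028 0.31;
```

Call:
move_arm:
  motion: "-0.05 -0.021 0.004 0.05; -0.1 -0.042 0.008 0.1; -0.15 -0.063 0.012 0.14; -0.2 -0.084 0.016 0.18; -0.25 -0.105 0.021 0.23"

```text
time_s: 1.4
position: [0.5112, 0.1944, 0.2067]
tool_rot: [-3.14, 0.001, 2.384]
ft_force: [1.3, -0.6, -0.4]
width: 0.005
```

```bash
python3 - <<'E'
from bench import bot
from h import *
o=bot.get_obs();t=np.array(arc(1.065,.14,-.042,.2));t2=t.copy();t2[2]=.12
rows(o,[t,t,t2])
E
```

```text
-0.090 -0.014 0.007 0.08; -0.090 -0.014 0.007 0.08; -0.090 -0.014 0.087 0.08;
```

Call:
move_arm:
  motion: "-0.045 -0.007 0.004 0.04; -0.09 -0.014 0.007 0.08; -0.09 -0.014 0.05 0.08; -0.09 -0.014 0.087 0.08; -0.09 -0.014 0.087 0.08"

```text
time_s: 2.02
position: [0.5644, 0.1217, 0.1169]
tool_rot: [-3.133, -0.003, 2.304]
ft_force: [0.5, -0.0, -0.3]
width: -0.002
```

```bash
python3 - <<'E'
from bench import bot
from h import *
import cv2
o=bot.get_obs();print(o['position'],o['tool_rot'])
d=bot.get_image('wrist');w=d['frame'];e=bot.get_image('top')['frame'][155:285,215:375]
cv2.imwrite('pics/m1.png',np.hstack([cv2.resize(w,(400,300)),cv2.resize(e,(369,300))])[:,:,::-1])
rows(o,[arc(1.065,.14,-.042,.073)]+[arc(j,.14,-.0255,.073) for j in (1.065,.95,.85,.75,.65)])
E
```

```text
[0.56444623 0.12170744 0.11693956] [-3.13326205e+00 -2.81437368e-03  2.30395525e+00]
-0.002 0.003 0.044 -0.00; -0.002 -0.014 0.044 -0.00; 0.000 -0.030 0.044 -0.12; 0.000 -0.044 0.044 -0.22; -0.001 -0.059 0.044 -0.32; -0.004 -0.073 0.045 -0.42;
```

View pics/m1.png

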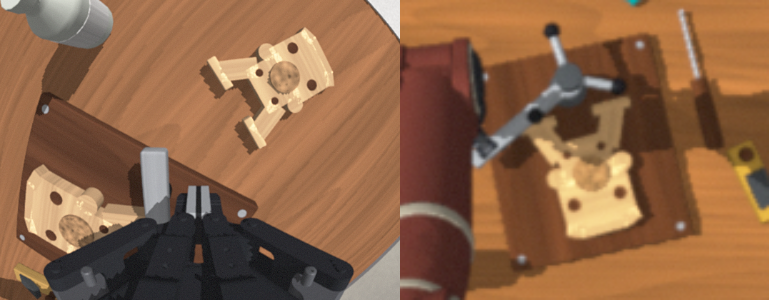

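The wrist view shows the shut fingers beside the bar, on its trailing side, with clear space below. Going down.

Call:
move_arm:
  motion: "-0.002 0.003 0.02 0; -0.002 0.003 0.044 0; -0.002 -0.006 0.044 0; -0.002 -0.014 0.044 0; -0.002 -0.016 0.044 0"

```text
time_s: 2.75
position: [0.557, 0.1092, 0.0775]
tool_rot: [3.142, 0.003, 2.303]
ft_force: [-0.2, -0.4, 0.1]
width: 0.001
```

```bash
python3 - <<'E'
from bench import bot
from h import *
o=bot.get_obs();print(o['position'],o['tool_rot'],o['ft_force'])
rows(o,[arc(j,.14,-.0255,.073) for j in (1.0,.93,.86,.79,.72)])
E
```

```text
[0.55696015 0.10917212 0.07751501] [3.14158069e+00 2.56950043e-03 2.30302852e+00] [-0.19205984 -0.35783662  0.13585666]
0.004 -0.010 0.005 -0.07; 0.005 -0.019 0.005 -0.14; 0.005 -0.029 0.005 -0.21; 0.004 -0.039 0.005 -0.28; 0.003 -0.049 0.005 -0.35;
```

Call:
move_arm:
  motion: "0.004 -0.01 0.005 -0.07; 0.005 -0.019 0.005 -0.14; 0.005 -0.029 0.005 -0.21; 0.004 -0.039 0.005 -0.28; 0.003 -0.049 0.005 -0.35"

```text
time_s: 3.38
position: [0.5191, 0.079, 0.0735]
tool_rot: [3.14, 0.004, 2.656]
ft_force: [-0.3, -0.6, -1.5]
width: -0.002
```

```bash
python3 - <<'E'
from bench import bot
from h import *
o=bot.get_obs();print(o['position'],o['tool_rot'],o['ft_force'])
rows(o,[arc(j,.14,-.0255,.073) for j in (.65,.57,.49,.41,.33)])
E
```

```text
[0.51914477 0.07897435 0.07350017] [3.14032494 0.00431373 2.65566514] [-0.29335918 -0.56456293 -1.52839867]
0.002 -0.011 0.000 -0.07; 0.003 -0.022 0.000 -0.15; 0.003 -0.033 0.000 -0.23; 0.002 -0.045 0.000 -0.31; -0.000 -0.056 0.000 -0.39;
```

Call:
move_arm:
  motion: "0.002 -0.011 -0.001 -0.07; 0.003 -0.022 -0.001 -0.15; 0.003 -0.033 -0.001 -0.23; 0.002 -0.045 -0.001 -0.31; 0 -0.056 -0.001 -0.39"

```text
time_s: 4.0
position: [0.4935, 0.0294, 0.0754]
tool_rot: [3.141, 0.007, 3.048]
ft_force: [0.6, 0.4, 0.3]
width: -0.002
```

```bash
python3 - <<'E'
from bench import bot
from h import *
import cv2
o=bot.get_obs();print(o['position'],o['tool_rot'],o['ft_force'])
d=bot.get_image('wrist');w=d['frame'];e=bot.get_image('scene')['frame'][170:290,200:360]
cv2.imwrite('pics/m2.png',np.hstack([cv2.resize(w,(400,300)),cv2.resize(e,(400,300),interpolation=cv2.INTER_CUBIC)])[:,:,::-1])
rows(o,[arc(j,.14,-.0255,.073) for j in (.27,.2,.13,.06,.0)])
E
```

```text
[0.49351337 0.02944193 0.07538752] [3.14140937 0.00666152 3.04842455] [0.62133916 0.35297102 0.33941809]
0.002 -0.009 0.002 -0.05; 0.003 -0.018 0.002 -0.12; 0.003 -0.028 0.002 -0.19; 0.002 -0.038 0.002 -0.26; 0.001 -0.047 0.002 -0.32;
```

View pics/m2.png

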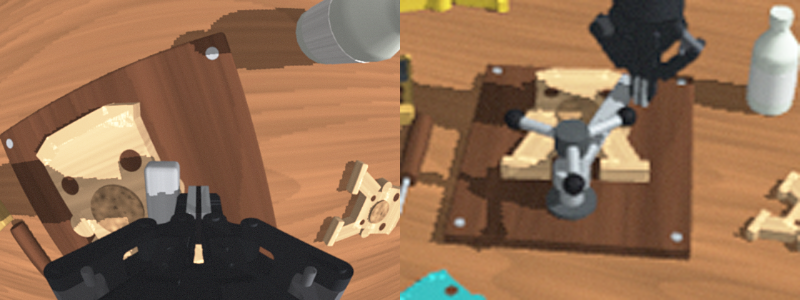

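The wrist view shows the bar touching the finger's left side and moving round; the bridge hasn't shifted. Continuing to joint ≈0.

Call:
move_arm:
  motion: "0.002 -0.009 0.001 -0.05; 0.003 -0.018 0.001 -0.12; 0.003 -0.028 0.001 -0.19; 0.002 -0.037 0.001 -0.26; 0.001 -0.043 0.001 -0.3"

```text
time_s: 4.72
position: [0.4884, -0.0146, 0.0747]
tool_rot: [-3.139, 0.006, -2.94]
ft_force: [-1.2, 0.2, 0.6]
width: -0.003
```

```bash
python3 - <<'E'
from bench import bot
from h import *
import cv2
o=bot.get_obs();print(o['position'],o['tool_rot'],o['ft_force'])
d=bot.get_image('wrist');w=d['frame'];e=bot.get_image('top')['frame'][155:285,215:375]
cv2.imwrite('pics/m3.png',np.hstack([cv2.resize(w,(400,300)),cv2.resize(e,(400,300),interpolation=cv2.INTER_CUBIC)])[:,:,::-1])
rows(o,[arc(j,.14,-.0255,.073) for j in (.0,-.02,-.045)])
rows(o,[arc(j,.14,-.04,.073) for j in (.0,)])
E
```

```text
[ 0.48840928 -0.01464222  0.074724  ] [-3.13888786  0.00634594 -2.93966342] [-1.21778857  0.19373326  0.58155335]
0.001 -0.002 0.002 -0.03; 0.001 -0.005 0.002 -0.05; 0.002 -0.009 0.002 -0.07; 
0.001 0.012 0.002 -0.03;
```

View pics/m3.png

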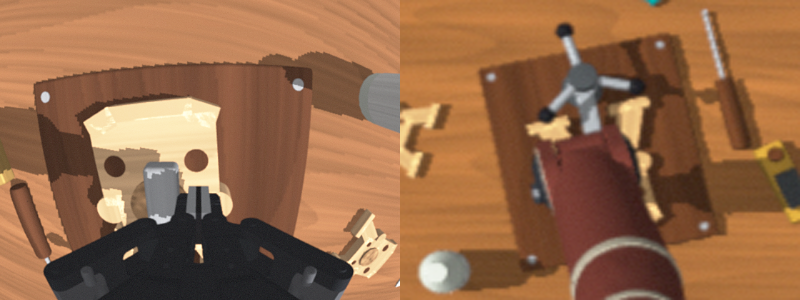

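Bar is over the cork with a small remainder to go; I'll nudge ~6 mm, back off and measure.

Call:
move_arm:
  motion: "0.001 -0.003 0.001 -0.03; 0.002 -0.006 0.001 -0.05; 0.002 -0.006 0.001 -0.05; 0.002 0.01 0.001 -0.05; 0.002 0.03 0.001 -0.05"

```text
time_s: 5.45
position: [0.4802, 0.0148, 0.0734]
tool_rot: [-3.139, 0.006, -2.892]
ft_force: [0.7, 0.9, -0.1]
width: -0.005
```

Call:
move_arm:
  motion: "0 0.01 -0.03 0; 0 0.03 -0.07 0; 0 0.05 -0.12 0; 0 0.06 -0.15 0; 0 0.06 -0.15 0"

```text
time_s: 6.08
position: [0.465, 0.0758, 0.2254]
tool_rot: [-3.139, 0.012, -2.889]
ft_force: [-0.3, 0.5, -0.5]
width: -0.003
```

```bash
python3 - <<'E'
from bench import bot
from h import *
import cv2
o=bot.get_obs();print(o['position'],o['tool_rot'],o['ft_force'])
w=bot.get_image('wrist');e=bot.get_image('scene');import pickle;pickle.dump((w,e),open('w.pkl','wb'))
print(w['K'],-w['R'].T@w['t'])
# x2 wrist crop left half-ish, scene crop 5x
cv2.imwrite('pics/m4.png',np.hstack([cv2.resize(w['frame'],(560,420)),cv2.resize(e['frame'][185:275,222:274],None,fx=4.6667,fy=4.6667,interpolation=cv2.INTER_CUBIC)[:420]])[:,:,::-1])
E
```

```text
[0.46500897 0.0758152  0.22542499] [-3.1387461   0.01167089 -2.88869053] [-0.25123106  0.52401368 -0.51942895]
[[325.1922621    0.         277.52707533]
 [  0.         325.1922621  215.22713539]
 [  0.           0.           1.        ]] [0.38961416 0.05828165 0.35139754]
```

View pics/m4.png

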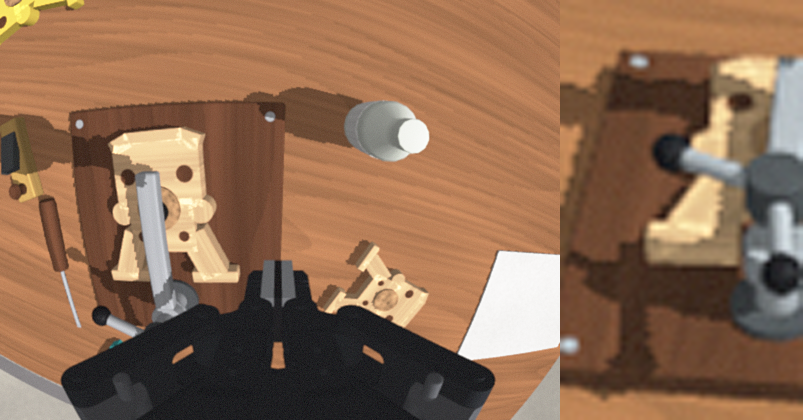

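Wrist view: bar end mid ≈(148.5,173), cork's right edge ≈(180,206), screws (80,125) and (270,117). Converting these to world.

```bash
python3 - <<'E'
from h import *
import pickle
w,e=pickle.load(open('w.pkl','rb'))
def fr(d,u,v,z):
    K=d['K'];a=np.array([(u-K[0,2]),(v-K[1,2])])/K[0,0];r=np.hypot(*a)
    c=np.array([*(a/r*np.sin(r)),np.cos(r)]);C=-d['R'].T@d['t'];v=d['R'].T@c
    return (C+v*(z-C[2])/v[2])
for n,u,v,z in [('end',148.5,173,.0693),('end',158,172.5,.0693),('endL',139,174,.0693),('edgeR@foot',164,215,.0693),('edgeL@',143,215,.0693),('corkR',180,206,.042),('corkT',167,186,.042),('corkB',172,226,.042),('s3',80,125,.018),('s4',270,117,.018)]:
    p=fr(w,u,v,z);f=p[:2]-HUB;a=np.arctan2(f[1],f[0]);print(n,p.round(4),np.hypot(*f).round(4),'j',round((BY+np.pi-a+np.pi)%(2*np.pi)-np.pi,3))
E
```

```text
end [ 0.4687 -0.0459  0.0693] 0.1652 j 0.011
end [ 0.4661 -0.0366  0.0693] 0.166 j 0.069
endL [ 0.4718 -0.0555  0.0693] 0.1646 j -0.05
edgeR@foot [ 0.5055 -0.0243  0.0693] 0.1254 j 0.116
edgeL@ [ 0.5111 -0.0459  0.0693] 0.1242 j -0.063
corkR [ 0.5026 -0.0166  0.042 ] 0.1276 j 0.179
corkT [ 0.4851 -0.0338  0.042 ] 0.1468 j 0.067
corkB [ 0.5265 -0.0218  0.042 ] 0.1042 j 0.116
s3 [ 0.446  -0.1635  0.018 ] 0.2396 j -0.465
s4 [0.3956 0.0509 0.018 ] 0.2422 j 0.484
```

```bash
python3 - <<'E'
from bench import bot
from h import *
o=bot.get_obs()
rows(o,[(.585,-.022,.22,o['tool_rot'][2])])
E
```

```text
-0.094 -0.123 0.004 -0.00;
```

Call:
move_arm:
  motion: "-0.025 -0.03 0.001 0; -0.05 -0.062 0.002 0; -0.075 -0.093 0.003 0; -0.094 -0.123 0.004 0; -0.094 -0.123 0.004 0"

```text
time_s: 6.8
position: [0.5855, -0.026, 0.2167]
tool_rot: [-3.137, 0.001, -2.897]
ft_force: [-0.2, -0.2, 0.8]
width: 0.0
```

```bash
python3 - <<'E'
from bench import bot
from h import *
import cv2,pickle
o=bot.get_obs();print(o['position'],o['tool_rot'])
w=bot.get_image('wrist');pickle.dump(w,open('w2.pkl','wb'))
print(-w['R'].T@w['t'])
cv2.imwrite('pics/m5.png',cv2.resize(w['frame'][100:360,180:420],None,fx=2.3,fy=2.3,interpolation=cv2.INTER_CUBIC)[:,:,::-1])
E
```

```text
[ 0.58546348 -0.02604962  0.21671782] [-3.13735623e+00  7.98434656e-04 -2.89716379e+00]
[ 0.51119952 -0.04243967  0.34351636]
```

View pics/m5.png

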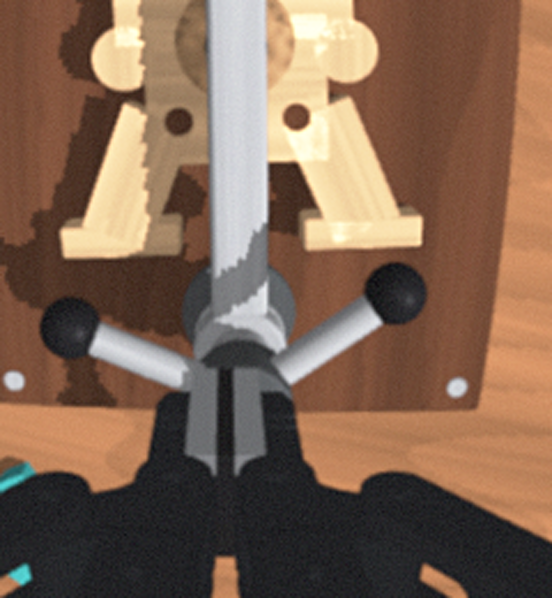

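From above the bar, cork edges are at columns 175 and 294 and bar edges at 208 and 267. After parallax that puts the foot within about 1 mm of the cork's centre line, so the arm is done. Next is the wheel: start behind the spoke at joint 0.93.

```bash
python3 - <<'E'
from bench import bot
from h import *
o=bot.get_obs();print(o['joint_positions'][6])
rows(o,[arc(.93,.040,.032,.17),arc(.93,.04,.032,.111)])
E
```

```text
1.6674749819813566
0.002 0.016 0.047 0.95; 0.002 0.016 0.106 0.95;
```

Call:
move_arm:
  motion: "0 0.004 0 0.18; 0.001 0.008 0 0.36; 0.001 0.012 0 0.54; 0.002 0.016 0 0.72; 0.002 0.016 0 0.9"

```text
time_s: 7.48
position: [0.5767, -0.0067, 0.2159]
tool_rot: [-3.139, -0.001, 2.485]
ft_force: [-0.7, 0.5, -0.3]
width: 0.001
```

```bash
python3 - <<'E'
from bench import bot
from h import *
o=bot.get_obs()
rows(o,[arc(.93,.040,.032,.17),arc(.93,.04,.032,.111)])
E
```

```text
-0.003 -0.000 0.046 0.04; -0.003 -0.000 0.105 0.04;
```

Call:
move_arm:
  motion: "-0.003 0 0.025 0.04; -0.003 0 0.05 0.04; -0.003 0 0.075 0.04; -0.003 0 0.095 0.04; -0.003 0 0.105 0.04"

```text
time_s: 8.1
position: [0.5768, -0.0074, 0.1091]
tool_rot: [-3.137, -0.005, 2.447]
ft_force: [1.1, -0.1, -0.1]
width: 0.002
```

```bash
python3 - <<'E'
from bench import bot
from h import *
import cv2
o=bot.get_obs();print(o['position'],o['tool_rot'],o['ft_force'])
w=bot.get_image('wrist')['frame'];e=bot.get_image('scene')['frame'][170:290,200:360]
cv2.imwrite('pics/m6.png',np.hstack([cv2.resize(w,(400,300)),cv2.resize(e,(400,300),interpolation=cv2.INTER_CUBIC)])[:,:,::-1])
rows(o,[arc(j,.04,.0205,.111) for j in (.93,1.03,1.13,1.25,1.37,1.5)])
E
```

```text
[ 0.57680876 -0.00735436  0.10911295] [-3.13704051 -0.00499812  2.44684676] [ 1.12090802 -0.12191026 -0.10359963]
-0.002 0.012 -0.002 0.01; -0.001 0.016 -0.002 0.11; 0.001 0.020 -0.002 0.21; 0.002 0.025 -0.002 0.33; 0.002 0.031 -0.002 0.45; 0.002 0.037 -0.002 0.58;
```

View pics/m6.png

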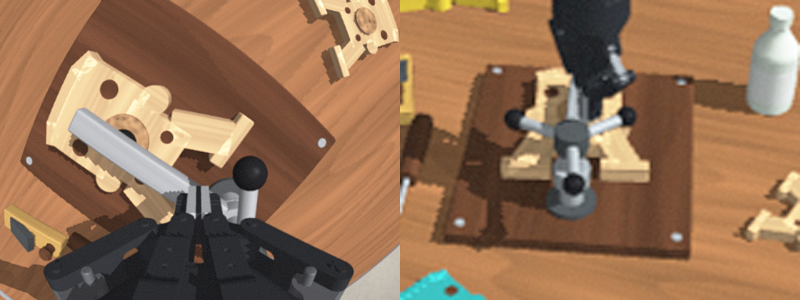

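The shut fingers stand beside the spoke (ball at (250,172) in the wrist half), above the bar. Pushing clockwise.

Call:
move_arm:
  motion: "-0.002 0.008 -0.001 0.01; -0.002 0.012 -0.001 0.02; -0.001 0.016 -0.001 0.11; 0.001 0.02 -0.001 0.21; 0.002 0.025 -0.001 0.33"

```text
time_s: 8.82
position: [0.5915, 0.012, 0.1112]
tool_rot: [-3.135, -0.002, 2.112]
ft_force: [-1.8, -1.4, 0.6]
width: 0.004
```

```bash
python3 - <<'E'
from bench import bot
from h import *
o=bot.get_obs();print(o['position'],o['tool_rot'],o['ft_force'],o['torque'])
rows(o,[arc(j,.04,.0205,.111) for j in (1.25,1.37,1.49,1.61,1.73,1.85)])
E
```

```text
[0.59153909 0.0120467  0.11119398] [-3.13508420e+00 -2.05445355e-03  2.11179560e+00] [-1.75015651 -1.44028653  0.55922135] [-0.2881544   0.30539096  0.04038763]
0.001 0.001 0.000 -0.01; 0.003 0.006 0.000 0.11; 0.005 0.011 0.000 0.23; 0.006 0.016 0.000 0.35; 0.006 0.021 0.000 0.47; 0.006 0.027 0.000 0.59;
```

Call:
move_arm:
  motion: "0.003 0.006 0 0.11; 0.005 0.011 0 0.23; 0.006 0.016 0 0.35; 0.006 0.021 0 0.47; 0.006 0.026 0 0.57"

```text
time_s: 9.45
position: [0.6103, 0.0302, 0.1115]
tool_rot: [-3.134, 0.003, 1.538]
ft_force: [-2.0, -1.3, 1.2]
width: -0.003
```

```bash
python3 - <<'E'
from bench import bot
from h import *
o=bot.get_obs();print(o['position'],o['tool_rot'],o['ft_force'],o['torque'])
rows(o,[arc(j,.04,.0205,.111) for j in (1.85,1.92,1.99,2.06,2.13,2.2,2.27,2.35)])
E
```

```text
[0.61025169 0.03021076 0.11152628] [-3.13366259e+00  2.67643298e-03  1.53806909e+00] [-2.01951341 -1.29560613  1.18817983] [-0.29673736  0.35503349 -0.03267781]
0.001 0.001 0.001 0.02; 0.002 0.004 0.000 0.09; 0.003 0.007 0.000 0.16; 0.004 0.010 0.000 0.23; 0.005 0.013 0.000 0.30; 0.005 0.016 0.000 0.37; 0.005 0.019 0.000 0.44; 0.005 0.023 0.000 0.52;
```

Call:
move_arm:
  motion: "0.002 0.004 0 0.09; 0.003 0.007 0 0.16; 0.004 0.01 0 0.23; 0.005 0.013 0 0.3; 0.005 0.015 0 0.35"

```text
time_s: 10.07
position: [0.6247, 0.0352, 0.1117]
tool_rot: [-3.133, 0.005, 1.187]
ft_force: [-2.0, 0.3, 0.5]
width: 0.003
```

```bash
python3 - <<'E'
from bench import bot
from h import *
o=bot.get_obs();print(o['position'],o['tool_rot'],o['ft_force'],o['torque'])
rows(o,[arc(j,.04,.0205,.111) for j in (2.15,2.2,2.25,2.3,2.35,2.4)])
E
```

```text
[0.62465446 0.03524534 0.11166679] [-3.13299492  0.00548769  1.18655254] [-2.01028512  0.28292076  0.49622969] [-0.00534265  0.43487036  0.03777504]
-0.001 0.000 0.001 -0.04; 0.000 0.002 0.001 0.01; 0.001 0.004 0.001 0.06; 0.002 0.006 0.001 0.11; 0.003 0.008 0.001 0.16; 0.004 0.010 0.001 0.21;
```

Call:
move_arm:
  motion: "0 0.002 0 0.02; 0.001 0.004 0 0.05; 0.002 0.006 0 0.08; 0.003 0.008 0 0.1; 0.003 0.008 0 0.1"

```text
time_s: 10.7
position: [0.6283, 0.0358, 0.1115]
tool_rot: [-3.122, 0.01, 1.086]
ft_force: [-11.3, -0.3, 7.4]
width: 0.004
```

```bash
python3 - <<'E'
from bench import bot
from h import *
o=bot.get_obs();print(o['position'],o['tool_rot'],o['ft_force'],o['torque'])
rows(o,[arc(j,.04,.0205,.111) for j in (2.3,2.35,2.4,2.45)])
E
```

```text
[0.62828502 0.03583538 0.11152028] [-3.12173355  0.00992762  1.08614777] [-11.26263553  -0.28759564   7.42928169] [ 0.17339471  2.27811015 -0.05328027]
0.001 0.003 0.000 0.01; 0.001 0.005 0.000 0.06; 0.002 0.007 0.000 0.11; 0.003 0.009 0.000 0.16;
```

Call:
move_arm:
  motion: "0 0.004 0 0; 0 0.006 0 0; 0 0.008 0 0; 0 0.009 0 0; 0 0.009 0 0"

```text
time_s: 11.32
position: [0.6286, 0.0355, 0.1117]
tool_rot: [-3.102, 0.012, 1.088]
ft_force: [-17.3, 4.9, 14.0]
width: -0.001
```

```bash
python3 - <<'E'
from bench import bot
from h import *
import cv2
o=bot.get_obs();print(o['position'],o['tool_rot'],o['ft_force'],o['torque'])
e=bot.get_image('top');cv2.imwrite('pics/m7.png',cv2.resize(e['frame'][155:285,215:375],None,fx=4.6,fy=4.6,interpolation=cv2.INTER_CUBIC)[:,:,::-1])
E
```

```text
[0.62864448 0.03552919 0.11165784] [-3.10160894  0.01200327  1.08766057] [-17.33898431   4.90778772  14.00593206] [ 0.93804096  3.51332079 -0.02935619]
```

No movement under 17 N, so the wheel is at its stop. Backing off, then up and away.

Call:
move_arm:
  motion: "0 -0.006 0 0; 0 -0.01 0 0; 0 -0.01 -0.04 0; 0 -0.01 -0.09 0; 0 -0.01 -0.14 0"

```text
time_s: 12.0
position: [0.6266, 0.0388, 0.2535]
tool_rot: [-3.104, 0.012, 1.087]
ft_force: [0.8, -0.1, 0.1]
width: 0.001
```

```bash
python3 - <<'E'
from bench import bot
from h import *
o=bot.get_obs();print(o['position'])
rows(o,[(.50,.28,.25,o['tool_rot'][2])])
E
```

```text
[0.62658321 0.03881307 0.25354799]
0.155 -0.224 0.010 -0.00;
```

Call:
move_arm:
  motion: "0.025 -0.037 0 0; 0.055 -0.08 0 0; 0.085 -0.125 0 0; 0.115 -0.17 0 0; 0.145 -0.21 0 0"

```text
time_s: 12.62
position: [0.5083, 0.2668, 0.2601]
tool_rot: [-3.106, 0.009, 1.087]
ft_force: [-0.1, 1.5, 0.3]
width: -0.002
```

```bash
python3 - <<'E'
from bench import bot
import cv2
e=bot.get_image('top');cv2.imwrite('pics/m8.png',cv2.resize(e['frame'][155:285,215:375],None,fx=4.6,fy=4.6,interpolation=cv2.INTER_CUBIC)[:,:,::-1])
E
```

```text
(no output)
```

View pics/m8.png

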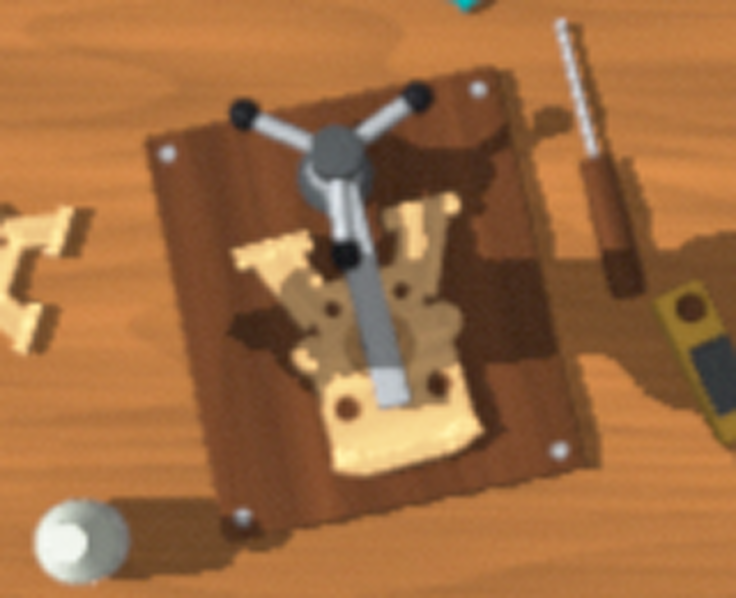

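Everything loose is where it was; balls are now at (244,114), (418,97) and (346,255), bar end mid (394,402), cork around (381,343).

```bash
python3 - <<'E'
from bench import bot
from h import *
d=bot.get_image('top')
for n,u,v,z in [('b3',244,114,.105),('b1',418,97,.105),('b2',346,255,.105),('barend',394,403,.067),('cork',381,343,.042)]:
    p=ray(d,((u+.5)/4.6-.5+215,(v+.5)/4.6-.5+155),z);e=p[:2]-HUB;a=np.arctan2(e[1],e[0])
    print(n,p.round(4),np.hypot(*e).round(3),round((BY+np.pi-a+np.pi)%(2*np.pi)-np.pi,3))
E
```

```text
b3 [0.6554 0.0498 0.105 ] 0.065 2.202
b1 [ 0.6688 -0.0628  0.105 ] 0.066 -1.974
b2 [ 0.5645 -0.0181  0.105 ] 0.066 0.107
barend [ 0.4722 -0.0517  0.067 ] 0.163 -0.028
cork [ 0.5136 -0.0432  0.042 ] 0.121 -0.047
```

Wheel at 2.20, which is the stop. Arm at about −0.03 against cork at −0.05, so roughly 2 mm off with 12 mm allowed. Handing in.

```bash
python3 -c "
from bench import bot
print(bot.get_obs()['ft_force']);print(bot.hand_in())"
```

```text
[-0.40505497  0.61211456 -0.96605701]
the job is handed in; nothing more can be done
None
```

The bridge is clamped and the job is handed in. With the fingers shut, I pushed the swing arm round until its foot stood over the cork, then turned the star wheel clockwise by one spoke until it was tight.

- **Wheel:** it did not move further under about 17 N. The last top picture puts it at 2.20 rad, which is the stop.
- **Foot over cork:** in the last top picture the arm is at about −0.03 rad and the cork at −0.05 rad. That is roughly 2 mm off centre, with 12 mm allowed.
- **Disagreement between measurements:** one oblique wrist view put the arm at about +0.02 rad. A wrist view from straight above showed it within about 1 mm of the cork's centre line, so I did not push it again.
- **Everything else:** the bridge, glue bottle, plane and screwdriver look unmoved in the last top picture. The robot was clear of everything at hand-in, at about 13 s, and the largest force reading was about 23 N.

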